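Recharge the slide dry box and hold its lid open

ROBOT

A 6-joint arm with a two-finger parallel gripper is mounted at the origin on the work surface. World frame = base frame: x ahead of the robot, y to its left, z up, the work surface at z = 0. Lengths are in mm, angles in rad, forces in N, time in s.
With the tool pointing down it reaches from about 350 to 975 mm from the base axis. Payload 7.1 kg.
Tool frame: the origin (TCP) lies midway between the tips of the shut fingers; the grasp point (between the pads) lies 19 mm behind it; z points along the fingers, y is the line along which they close (so a half turn about z gives the same grasp; the last joint's range is limited). The gripper opens to 88 mm and grips with 3 to 60 N. Pads are 20 mm wide; open, the fingers measure 115 mm over their backs; the gripper's body (75 mm by 178 mm) begins 61 mm behind the grasp point.
Start: joints at [1.302, 0.423, 1.63, -0, 1.089, -0.019], TCP at [154.475, 605.592, 222.675] pointing down, gripper open.
Joint ranges: [-3, 3], [-0.9, 2.11], [0.09, 2.58], [-1.31, 4.45], [0.11, 2.69], [-2.54, 2.54]. Speed limits (rad/s): [2.39, 2.39, 3.01, 3.14, 3.14, 3.14].

INTERFACE

Orientations are given as a rotation vector (axis times angle).
In Python, from workcell import ctrl gives the robot as it stands.
- The arm moves only by the shell command python3 -m inch 'ROWS' [OPENING]. ROWS is JSON, a list of rows, each an object with "xyz": the shift along the tool's x, y, z in mm, a list of three; "rot": the turn, a rotation vector about the tool's x, y, z in rad, a list of three. In form: [{"xyz": [dx, dy, dz], "rot": [ax, ay, az]}, ...]. A call has 1 to 12 rows; each row is the pose to reach, as a shift and turn from the pose commanded when the call began, along the tool's axes at that moment; what a row does not reach only later rows make up. A row lasts 1/12 s, in which the tool goes at most 41.7 mm and 7.16 degrees, less where a joint would pass 70% of its speed; a pose out of reach is approached as far as the arm can. A call with a gripper value outside its range is refused whole. OPENING is the closure in counts, from 0 (fully open) to 255 (shut), set as the call begins (- or left out, the last holds). The fingers move at their own pace and stop on an object; the grip force is fixed at half the most. Time passes only in rows, so rows that repeat a pose let the fingers close. It gives the time, the measured TCP pose, the force, the opening and the grip force at its end, in the units of the state.
- ctrl.get_obs(): the state, without advancing time (a new reading comes with each control period).
- ctrl.get_image(name): name is "side" or "top" or "wrist"; returns the picture (420x560x3 uint8, red, green, blue); there is no depth.
- ctrl.camera_model(name): a dict with "fx", "fy", "cx", "cy" (pixels), "position" and "attitude" of the camera in the world. Camera axes: x right, y up, looking along -z (the intrinsics and any distortion apply to the point x, -y, -z); pixel columns grow to the right and rows downward; lengths in mm; the calibration is good to about 2 mm. A picture is of the moment at which its call begins: read the wrist's pose just before it. camera_model takes no time and is no camera call; for the wrist camera it gives the pose at the moment of the call.
- ctrl.close_job(): hands the job in; it is judged then, once.
The state is a dict: "t": time; "qpos": joint angles; "qvel": joint speeds; "joint_torque": joint torques, N m; "ee_pos": TCP position; "orientation": TCP orientation; "ft_force": force on the tool from outside, world axes, zero at the start; "moment": the same for the moment, N m; "width": finger opening in mm; "grasp_force": force on a finger pad.
Only numpy, scipy, OpenCV 4.12 (cv2) and the standard library are available. Lean on these libraries where they do the work, as an engineer would, in place of code of your own. Each camera call takes 0.05 s, during which the arm holds its last target. There are 200 camera calls.

TASK

Get the slide dry box ready for a colleague: pour all five drying balls from the scoop through the funnel into the drying column, then stand the empty scoop upright on the bench and let go of it. Raise the dry box lid to 60 degrees from shut (within about 5 degrees) and keep holding it still there with the gripper (it falls shut if released, so you finish while holding it), leaving the other things on the bench where they are.

Things in the scene. Friction and masses are not known exactly. Their poses are not given: they have to be found in the camera images.
- drybox: (All sizes in mm.) Slide dry box: grey painted open box fixed to the bench, 150 (x) by 190 (y) by 90 high, walls 6 thick. Origin at the centre of its underside. Its own -x side is the front; the lid hinges along its +x (far) rim.
- lid_hinge (a point): The hinge line of the dry box lid: this point is its middle, 75 behind the box's centre (box +x), 90 above the bench; the hinge line runs along the box's y.
- lid (a joint): Angle of the dry box lid in rad: 0 shut (level), growing as its front rises; stop at 1.4. Flat aluminium lid 154 by 192 by 6 mm, about 0.35 to 0.7 kg, on a free hinge; it falls shut from any angle when let go.
- lid_bar (a point): Middle of the lid's pull bar: round dark steel, 12 diameter, 110 long, along the box's y, 202 from the hinge line, on two round arms at its ends (about 95 clear between them). Lid shut: 95 above the bench, 52 in front of the box's front wall (bar centre to wall), free space between and below. It can be pinched from above, one finger each side, and turns in the grip as the lid rises.
- column: Drying column fixed to the bench: clear plastic tube (outside 54, inside 48 diameter) on a round grey foot (100 diameter, 8 thick), widening into a funnel from 93 above the bench up to the rim. Its inner floor is 12 above the bench. Origin at the centre of its underside, z up.
- column_mouth (a point): Centre of the funnel's mouth, level with the rim, 138 above the bench; the funnel is 132 wide outside, 126 inside.
- scoop: Loose steel scoop, 0.11 to 0.22 kg, standing on the bench: a flat-floored pan 70 wide (y), side and back walls 36 high, floor 3 thick, its pouring end towards its own -x. Origin under the middle of the pan, z up; over-all from -66 (lip) to +72 in x.
- scoop_grip (a point): Grip point on the scoop's handle: an upright black square post 20 by 20 mm, 92 high, centred 62 behind the scoop's origin (its +x), just outside the back wall; this point is 72 above the underside. Faces are square to the scoop's x and y.
- scoop_lip (a point): Middle of the scoop's pouring lip, 66 ahead of its origin (its -x), 23 above the underside, 64 wide. The last 35 of the pan floor rise to it as a 30 degree ramp: the balls roll out only once the scoop is tipped lip-down by more than about 35 degrees; 55 to 65 empties it.
- dropper: Bystander: white dropper bottle, 36 diameter, 75 high, origin under its centre.
- jar: Bystander: clear specimen jar, 60 diameter, 60 high, origin under its centre.
- slidebox: Bystander: black flat slide box 80 by 100 by 32 high, origin under its centre.
- ball0_center (a point): Centre of white ceramic drying ball 1 of 5, 16 mm diameter, 12 g; at the start all five lie in the scoop's pan.
- ball1_center (a point): Centre of white ceramic drying ball 2 of 5, 16 mm diameter, 12 g; at the start all five lie in the scoop's pan.
- ball2_center (a point): Centre of white ceramic drying ball 3 of 5, 16 mm diameter, 12 g; at the start all five lie in the scoop's pan.
- ball3_center (a point): Centre of white ceramic drying ball 4 of 5, 16 mm diameter, 12 g; at the start all five lie in the scoop's pan.
- ball4_center (a point): Centre of white ceramic drying ball 5 of 5, 16 mm diameter, 12 g; at the start all five lie in the scoop's pan.
Things that resemble listed ones, but are neither listed nor needed, are in the scene too. Of the things that look like the column, the middle-sized one is meant.

How it is judged:
By the outcome, as a careful person would: the job done as asked, in the order asked, and still so for the second after the job is handed in, while the arm keeps its last pose, push and grip.
It also fails if it takes over 72 s, if anything falls off the work surface, if the arm or the gripper's body presses on something with over 40 N, if the wrist force passes 120 N, or if a joint passes its speed limit or range.

## Working session

There is one attempt and no reset: what is moved stays moved. The work goes in short steps, Python scripts to look and compute and a shell command to move; the robot and the scene stay as the last step left them, time stands still between calls to the robot, and variables do not carry over. Pictures are saved under pics/ and viewed, at most 10 in all, crops included, and the job is handed in when it is done.

```bash
ls; mkdir -p pics; python3 - <<'E'
from workcell import ctrl
import cv2
for n in ("top","side"):
    im=ctrl.get_image(n); cv2.imwrite(f"pics/{n}0.png",im[:,:,::-1]); print(n,ctrl.camera_model(n))
o=ctrl.get_obs(); print(o)
print(ctrl.camera_model("wrist"))
E
```

```text
pics
top {'fx': 538.3756873429755, 'fy': 538.3756873429755, 'cx': 270.1308676960253, 'cy': 214.53031728170612, 'position': array([ 318.28605515,  -47.30896227, 1280.59945546]), 'attitude': array([ 0.15547654, -0.14559683, -1.58487312])}
side {'fx': 391.4001700020465, 'fy': 391.4001700020465, 'cx': 279.8461683841331, 'cy': 212.5524986217807, 'position': array([231.58924009, 395.10371786, 767.7247222 ]), 'attitude': array([ 0.2977554 , -0.87991449, -2.38019299])}
{'t': 0.1, 'qpos': array([ 1.30196662e+00,  4.23738457e-01,  1.63060202e+00, -2.09850205e-06,
        1.08857186e+00, -1.90102059e-02]), 'qvel': array([ 0.0005971 , -0.00074508, -0.00168242,  0.00370529,  0.0015272 ,
        0.0007383 ]), 'joint_torque': array([ 1.35567120e-04, -5.45621753e+01, -2.74325895e+01,  6.44657202e-02,
        1.88485481e-02, -6.29187616e-05]), 'ee_pos': array([154.37020338, 605.13173086, 222.00017308]), 'orientation': array([-3.91370952e-01, -3.11692979e+00,  2.05181162e-03]), 'ft_force': array([-0.38313561, -0.49351678,  0.17637342]), 'moment': array([ 0.02339941, -0.03360016, -0.04983498]), 'grasp_force': 0.0, 'width': 88.06346022180742}
{'fx': 352.0821450413076, 'fy': 352.0821450413076, 'cx': 273.5657477560408, 'cy': 211.74142867716392, 'position': array([ 75.87793465, 626.17936244, 384.05665697]), 'attitude': array([-0.25299308, -0.19485416,  1.31115245])}
```

View pics/top0.png

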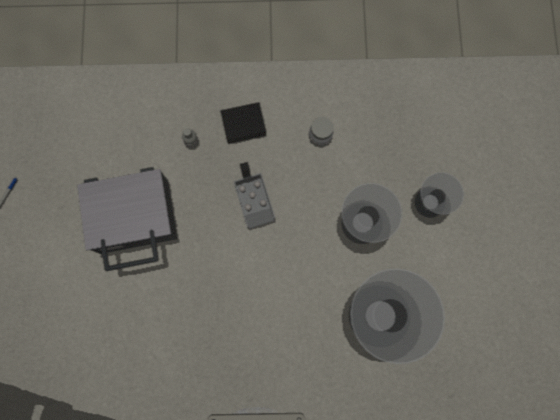

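View pics/side0.png

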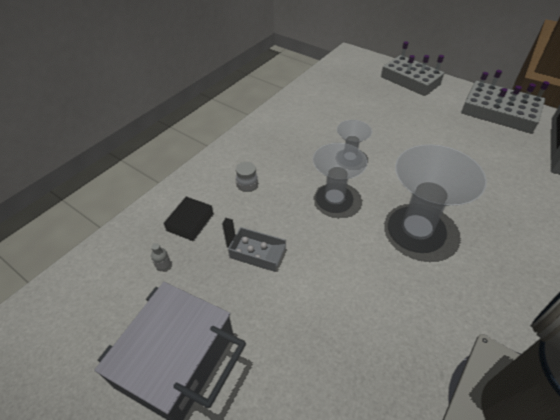

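The top view shows the scoop handle at about (246,170) with its lip at (260,225). The middle-sized funnel rim is centred at about (371,214). The lid bar runs from (105,268) to (157,262), and the dropper, slide box and jar are at (189,136), (243,122) and (321,131). The side view shows the same things: scoop at (258,248), middle funnel at (340,165), bar at (215,370).

```bash
cat > h.py <<'E'
import numpy as np, cv2
from scipy.spatial.transform import Rotation as R
from workcell import ctrl
def ray(cam,u,v):
    m=ctrl.camera_model(cam) if isinstance(cam,str) else cam
    d=np.array([(u-m['cx'])/m['fx'],-(v-m['cy'])/m['fy'],-1.])
    return np.array(m['position']),R.from_rotvec(m['attitude']).apply(d)
def onz(cam,u,v,z):
    p,d=ray(cam,u,v); return (p+d*(z-p[2])/d[2]).round(1)
def proj(cam,P):
    m=ctrl.camera_model(cam) if isinstance(cam,str) else cam
    c=R.from_rotvec(m['attitude']).inv().apply(np.array(P,float)-m['position'])
    return np.array([m['cx']+m['fx']*c[0]/-c[2], m['cy']-m['fy']*c[1]/-c[2]]).round(1)
def tool():
    o=ctrl.get_obs(); return np.array(o['ee_pos']),R.from_rotvec(o['orientation'])
def goal(xyz,Rg=None):
    "shift and turn in tool axes from measured pose"
    p,r=tool()
    print('shift',r.inv().apply(np.array(xyz)-p).round(1), 'rot',(r.inv()*Rg).as_rotvec().round(3) if Rg is not None else '')
E
python3 - <<'E'
from h import *
im=cv2.imread('pics/top0.png'); g=cv2.cvtColor(im,cv2.COLOR_BGR2GRAY)
def comps(x0,y0,x1,y1,f,n=3,off=0):
    m=f(g[y0:y1,x0:x1]).astype(np.uint8)
    k,l,s,c=cv2.connectedComponentsWithStats(m)
    for i in sorted(range(1,k),key=lambda i:-s[i,4])[:n]:
        pts=np.argwhere(l==i)[:,::-1].astype(np.float32)
        print((c[i]+[x0,y0]).round(1),s[i,4],[tuple(np.round(q,1)) if not np.isscalar(q) else round(q,1) for q in ((lambda r:((r[0][0]+x0,r[0][1]+y0),r[1],r[2]))(cv2.minAreaRect(pts)))])
print('handle');comps(235,155,258,180,lambda a:a<50)
print('bar');comps(95,225,170,275,lambda a:a<50)
print('lid');comps(70,160,180,260,lambda a:a>100)
print('balls');comps(235,178,275,228,lambda a:a>140,8)
e=cv2.resize(im[150:280,70:410],None,fx=2.3,fy=2.3,interpolation=cv2.INTER_CUBIC)
e=np.clip(e.astype(float)*1.6,0,255).astype(np.uint8)
cv2.imwrite('pics/c1.png',e)
print('h',onz('top',246,170,92),'lip',onz('top',260,225,23),'rim',onz('top',371,214,138))
for uv in((105,268),(157,262)):print('bar',onz('top',*uv,95))
for n,uv in(('drop',(189,136)),('sb',(243,122)),('jar',(321,131))):print(n,onz('top',*uv,40))
E
```

```text
handle
[246.3 171.3] 122 [(np.float64(246.9), np.float64(172.3)), (np.float64(20.2), np.float64(10.8)), 50.2]
[245.5 179. ] 2 [(np.float64(245.5), np.float64(179.0)), (np.float64(1.0), np.float64(0.0)), 180.0]
bar
[130.7 250.5] 679 [(np.float64(132.8), np.float64(252.7)), (np.float64(30.3), np.float64(75.0)), 85.4]
[151.3 232.5] 6 [(np.float64(151.5), np.float64(232.5)), (np.float64(3.0), np.float64(1.0)), 90.0]
lid
[118.4 202.3] 8572 [(np.float64(124.5), np.float64(209.5)), (np.float64(109.0), np.float64(99.0)), 0.0]
[136.9 254.7] 246 [(np.float64(136.1), np.float64(255.0)), (np.float64(8.6), np.float64(31.2)), 79.5]
[173.1 251.4] 207 [(np.float64(172.5), np.float64(251.0)), (np.float64(16.0), np.float64(13.0)), 90.0]
balls
h [653.2  11.2  92. ] lip [537.  -17.2  23. ] rim [ 536.3 -259.9  138. ]
bar [435.1 324.5  95. ]
bar [446.1 209.9  95. ]
drop [755.9 150.8  40. ]
sb [788.7  19.9  40. ]
jar [ 761.7 -168.6   40. ]
```

View pics/c1.png

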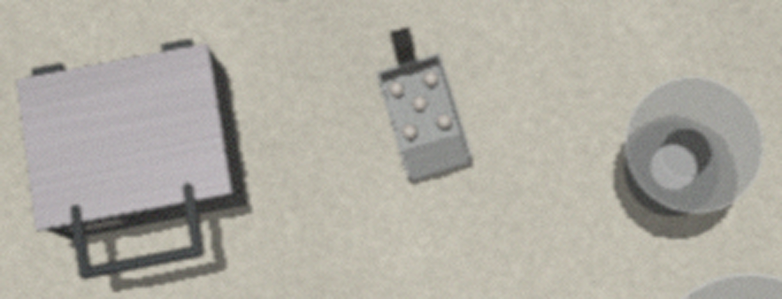

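The crop (2.3x, offset (70,150)) shows the post top at about (402,40), the pan back corners at (381,75) and (437,57), and the lip corners at (412,182) and (470,163). The middle rim is centred at about (696,145), and the bar ends are at (85,273) and (200,252).

```bash
python3 - <<'E'
from h import *
c=lambda u,v,z:onz('top',70+u/2.3,150+v/2.3,z)
post=c(402,40,92);b1=c(381,75,36);b2=c(437,57,36);l1=c(412,182,23);l2=c(470,163,23)
print(post,b1,b2,l1,l2)
bk=(b1+b2)/2;lp=(l1+l2)/2;d=bk-lp
print('head',np.degrees(np.arctan2(d[1],d[0])),np.degrees(np.arctan2(*(post-lp)[1::-1])),'post from lip+128',lp+128*d/np.hypot(*d[:2]))
print('mouth',c(696,145,138),'tube foot check',c(673,167,12))
e1=c(85,273,95);e2=c(200,252,95);print('bar',e1,e2,(e1+e2)/2,np.degrees(np.arctan2(-(e1-e2)[0],(e1-e2)[1])))
for q in((18,80),(208,45),(38,228),(230,190)):print('lid',c(*q,96))
goal([post[0],post[1],200])
p,r=tool();print(r.as_matrix().round(3))
E
```

```text
[659.5  14.   92. ] [638.4  39.   36. ] [656.5 -19.3  36. ] [527.6   8.7  23. ] [546.3 -51.4  23. ]
head 15.767182542475684 16.090401333463518 post from lip+128 [660.13384517  13.43132099  37.49221708]
mouth [ 538.3 -263.5  138. ] tube foot check [ 539.8 -262.2   12. ]
bar [433.4 320.1  95. ] [451.5 210.1  95. ] [442.45 265.1   95.  ] 9.344029954159454
lid [625.3 393.6  96. ]
lid [657.2 206.3  96. ]
lid [477.7 367.   96. ]
lid [511.1 182.   96. ]
shift [-635.6 -447.9   22.6] rot 
[[-0.969  0.247 -0.   ]
 [ 0.247  0.969 -0.001]
 [ 0.    -0.001 -1.   ]]
```

```bash
T='x'; python3 -m inch '[{"xyz":[-340,-240,12],"rot":[0,0,1.042]},{"xyz":[-340,-240,12],"rot":[0,0,1.042]},{"xyz":[-340,-240,12],"rot":[0,0,1.042]},{"xyz":[-340,-240,12],"rot":[0,0,1.042]},{"xyz":[-340,-240,12],"rot":[0,0,1.042]},{"xyz":[-636,-448,22],"rot":[0,0,1.042]},{"xyz":[-636,-448,22],"rot":[0,0,1.042]},{"xyz":[-636,-448,22],"rot":[0,0,1.042]},{"xyz":[-636,-448,22],"rot":[0,0,1.042]},{"xyz":[-636,-448,22],"rot":[0,0,1.042]},{"xyz":[-636,-448,22],"rot":[0,0,1.042]},{"xyz":[-636,-448,22],"rot":[0,0,1.042]}]' 0; python3 - <<'E'
from h import *
p,r=tool(); print(p,r.as_matrix().round(3))
goal([659.8,13.7,200],R.from_euler('z',16,degrees=True)*R.from_matrix([[0,0,0],[0,0,0],[0,0,0]]) if 0 else None)
E
```

```text
t: 1.1
ee_pos: [480.0, 223.7, 208.3]
orientation: [-1.891, -2.509, 0.0]
ft_force: [-0.3, 0.1, -0.5]
width: 87.7
grasp_force: 0.0
[479.97937391 223.71188422 208.30798712] [[-0.275  0.961 -0.   ]
 [ 0.961  0.275 -0.   ]
 [ 0.    -0.    -1.   ]]
shift [-251.4  115.1    8.3] rot
```

```bash
python3 -m inch '[{"xyz":[-251,115,8],"rot":[0,0,0]},{"xyz":[-251,115,8],"rot":[0,0,0]},{"xyz":[-251,115,8],"rot":[0,0,0]},{"xyz":[-251,115,8],"rot":[0,0,0]},{"xyz":[-251,115,8],"rot":[0,0,0]},{"xyz":[-251,115,8],"rot":[0,0,0]},{"xyz":[-251,115,8],"rot":[0,0,0]},{"xyz":[-251,115,8],"rot":[0,0,0]}]' 0; python3 - <<'E'
from h import *
p,r=tool(); m=ctrl.camera_model('wrist'); im=ctrl.get_image('wrist')
cv2.imwrite('pics/w1.png',im[:,:,::-1]); print(p,m, ctrl.get_obs()['qpos'].round(2))
print('expect post top',proj(m,[659.8,13.7,92]))
import json; json.dump({k:np.array(v).tolist() for k,v in m.items()},open('w1.json','w'))
E
```

```text
t: 1.77
ee_pos: [661.6, 11.7, 199.8]
orientation: [1.895, 2.504, -0.0]
ft_force: [0.0, 0.4, 0.4]
width: 88.1
grasp_force: 0.0
[661.56335407  11.70760981 199.76507541] {'fx': 352.0821450413076, 'fy': 352.0821450413076, 'cx': 273.5657477560408, 'cy': 211.74142867716392, 'position': array([639.02306976,  90.32274334, 361.76346285]), 'attitude': array([-0.29602462, -0.04196008,  0.27306475])} [ 0.    0.5   1.56 -0.    1.08 -0.27]
expect post top [272.2 207.6]
```

View pics/w1.png

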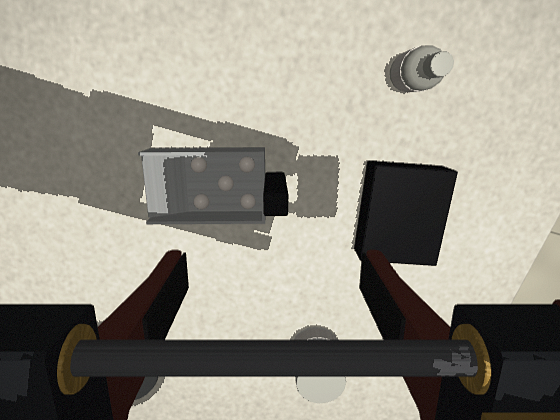

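The wrist view shows the post at x 264–288, y 172–216, with its top face in the lower part and centred at about (276,203). The pan is level and all five balls are in it, and the slide box is at x 355–457.

```bash
python3 - <<'E'
from h import *
import json
m={k:np.array(v) for k,v in json.load(open('w1.json')).items()}
im=cv2.imread('pics/w1.png');g=cv2.cvtColor(im,cv2.COLOR_BGR2GRAY)[160:225,258:300]
mk=(g<45).astype(np.uint8);k,l,s,c=cv2.connectedComponentsWithStats(mk)
i=1+np.argmax(s[1:,4]);y,x=np.where(l==i);print(s[i],[(258+x[y==r].min(),258+x[y==r].max(),160+r) for r in range(0,65,6) if (y==r).any()])
print(onz(m,276,203,92), [onz(m,u,v,92) for u,v in((264,215.5),(288.5,215.5))])
for z in(52,):
  for P in([659.8,13.7,z],[661,15,z],[662,16,z]):goal(P)
E
```

```text
[   5   12   25   44 1008] [(np.int64(267), np.int64(282), 172), (np.int64(265), np.int64(285), 178), (np.int64(264), np.int64(285), 184), (np.int64(264), np.int64(286), 190), (np.int64(263), np.int64(287), 196), (np.int64(264), np.int64(287), 202), (np.int64(264), np.int64(287), 208), (np.int64(264), np.int64(287), 214)]
[661.7  18.2  92. ] [array([655.3,   5.5,  92. ]), array([674.2,  10.9,  92. ])]
shift [-1.000e-01  2.000e-01  1.476e+02] rot 
shift [  0.8   1.7 147.6] rot 
shift [  1.5   2.9 147.6] rot
```

```bash
python3 -m inch '[{"xyz":[2.5,2.5,60]},{"xyz":[2.5,2.5,100]},{"xyz":[2.5,2.5,130]},{"xyz":[2.5,2.5,146]},{"xyz":[2.5,2.5,146]},{"xyz":[2.5,2.5,146]},{"xyz":[2.5,2.5,146]}]' 0 | tail -5 ; python3 -m inch '[{"xyz":[0,0,0]},{"xyz":[0,0,0]},{"xyz":[0,0,0]},{"xyz":[0,0,0]},{"xyz":[0,0,0]},{"xyz":[0,0,0]},{"xyz":[0,0,0]},{"xyz":[0,0,0]}]' 255
```

```text
$[0]: bad value
$[0]: bad value
```

Both keys are needed.

```bash
python3 -m inch '[{"xyz":[2.5,2.5,60],"rot":[0,0,0]},{"xyz":[2.5,2.5,100],"rot":[0,0,0]},{"xyz":[2.5,2.5,130],"rot":[0,0,0]},{"xyz":[2.5,2.5,146],"rot":[0,0,0]},{"xyz":[2.5,2.5,146],"rot":[0,0,0]},{"xyz":[2.5,2.5,146],"rot":[0,0,0]},{"xyz":[2.5,2.5,146],"rot":[0,0,0]}]' 0 && python3 -m inch '[{"xyz":[0,0,0],"rot":[0,0,0]},{"xyz":[0,0,0],"rot":[0,0,0]},{"xyz":[0,0,0],"rot":[0,0,0]},{"xyz":[0,0,0],"rot":[0,0,0]},{"xyz":[0,0,0],"rot":[0,0,0]},{"xyz":[0,0,0],"rot":[0,0,0]},{"xyz":[0,0,0],"rot":[0,0,0]},{"xyz":[0,0,0],"rot":[0,0,0]}]' 255
```

```text
t: 2.4
ee_pos: [661.4, 19.9, 56.2]
orientation: [1.889, 2.508, 0.002]
ft_force: [0.1, 0.2, 0.6]
width: 87.9
grasp_force: 0.0
t: 3.07
ee_pos: [660.5, 19.1, 54.5]
orientation: [-1.891, -2.509, 0.0]
ft_force: [0.8, 0.7, -0.3]
width: 38.0
grasp_force: 0.0
```

```bash
python3 -m inch '[{"xyz":[-1.5,0,0],"rot":[0,0,0]},{"xyz":[-1.5,0,0],"rot":[0,0,0]},{"xyz":[-1.5,0,0],"rot":[0,0,0]},{"xyz":[-1.5,0,0],"rot":[0,0,0]},{"xyz":[-1.5,0,0],"rot":[0,0,0]},{"xyz":[-1.5,0,0],"rot":[0,0,0]}]' 255
```

```text
t: 3.57
ee_pos: [660.9, 17.6, 54.5]
orientation: [-1.891, -2.509, 0.0]
ft_force: [-0.0, -1.2, 1.6]
width: 19.7
grasp_force: 30.0
```

```bash
python3 -m inch '[{"xyz":[0,0,-5],"rot":[0,0,0]},{"xyz":[0,0,-15],"rot":[0,0,0]},{"xyz":[0,0,-30],"rot":[0,0,0]},{"xyz":[0,0,-50],"rot":[0,0,0]},{"xyz":[0,0,-70],"rot":[0,0,0]},{"xyz":[0,0,-90],"rot":[0,0,0]},{"xyz":[0,0,-110],"rot":[0,0,0]},{"xyz":[0,0,-130],"rot":[0,0,0]},{"xyz":[0,0,-150],"rot":[0,0,0]},{"xyz":[0,0,-165],"rot":[0,0,0]},{"xyz":[0,0,-175],"rot":[0,0,0]},{"xyz":[0,0,-175],"rot":[0,0,0]}]' 255 && python3 -m inch '[{"xyz":[-6,-5,0],"rot":[0,0,-0.04]},{"xyz":[-15,-12,0],"rot":[0,0,-0.1]},{"xyz":[-28,-22,0],"rot":[0,0,-0.19]},{"xyz":[-41,-32,0],"rot":[0,0,-0.28]},{"xyz":[-54,-42,0],"rot":[0,0,-0.37]},{"xyz":[-68,-51,0],"rot":[0,0,-0.46]},{"xyz":[-82,-61,0],"rot":[0,0,-0.55]},{"xyz":[-95,-71,0],"rot":[0,0,-0.64]},{"xyz":[-107,-81,0],"rot":[0,0,-0.73]},{"xyz":[-117,-89,0],"rot":[0,0,-0.81]},{"xyz":[-122,-92,0],"rot":[0,0,-0.838]},{"xyz":[-122,-92,0],"rot":[0,0,-0.838]}]' 255
python3 - <<'E'
from h import *
p,r=tool(); m=ctrl.camera_model('wrist'); im=ctrl.get_image('wrist'); s=ctrl.get_image('top')
o=np.hstack([im,s[130:340,230:510].repeat(2,0).repeat(2,1)])[:,:,::-1]
cv2.imwrite('pics/p1.png',cv2.resize(o,(800,300))); print(p,r.as_matrix().round(3),ctrl.get_obs()['qpos'].round(2))
lip=p+r.apply([0,-128,31]);print('lip',lip,'fwd to mouth',(np.array([539,-263,0])-lip).round(1))
print('mouth px',proj(m,[539,-263,138]),'lip px top',proj('top',lip))
E
```

```text
t: 4.57
ee_pos: [662.4, 17.7, 233.2]
orientation: [1.888, 2.505, 0.005]
ft_force: [0.7, 1.0, -1.6]
width: 19.6
grasp_force: 30.0
t: 5.57
ee_pos: [605.1, -126.0, 228.7]
orientation: [-0.707, -3.059, 0.0]
ft_force: [0.4, -0.0, -3.0]
width: 20.2
grasp_force: 30.0
[ 605.06708026 -126.03343056  228.71817554] [[-0.899  0.439 -0.002]
 [ 0.439  0.899  0.   ]
 [ 0.002 -0.001 -1.   ]] [-0.22  0.41  1.64  0.    1.1  -1.34]
lip [ 548.8340592  -241.03886909  197.78928206] fwd to mouth [  -9.8  -22.  -197.8]
mouth px [ 71.4 218. ] lip px top [366.6 202.6]
```

View pics/p1.png

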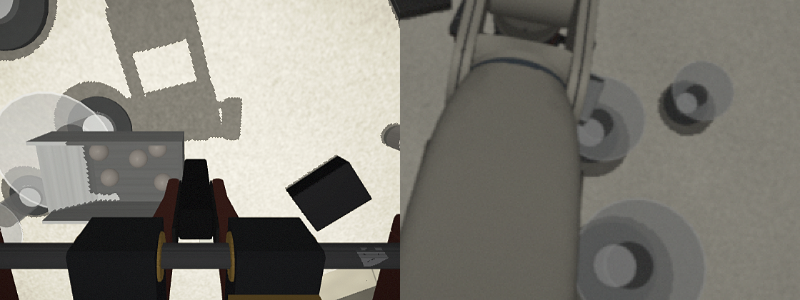

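Still five balls in the pan, with the lip over the middle funnel (rim centred at about (70,206) in full wrist pixels). Next I'll tip it slowly about the lip.

```bash
python3 -m inch '[{"xyz":[0,-2,-4],"rot":[-0.05,0,0]},{"xyz":[0,-4,-8],"rot":[-0.1,0,0]},{"xyz":[0,-6,-12],"rot":[-0.15,0,0]},{"xyz":[0,-9,-15],"rot":[-0.2,0,0]},{"xyz":[0,-12,-18],"rot":[-0.25,0,0]},{"xyz":[0,-15,-21],"rot":[-0.3,0,0]},{"xyz":[0,-18,-23],"rot":[-0.35,0,0]},{"xyz":[0,-22,-25],"rot":[-0.4,0,0]},{"xyz":[0,-26,-28],"rot":[-0.45,0,0]},{"xyz":[0,-31,-30],"rot":[-0.5,0,0]},{"xyz":[0,-35,-32],"rot":[-0.55,0,0]},{"xyz":[0,-40,-34],"rot":[-0.6,0,0]}]' 255
python3 - <<'E'
from h import *
p,r=tool()
lip=p+r.apply([0,-128,31]);print('lip',lip,ctrl.get_obs()['qpos'].round(2),r.as_matrix().round(2))
E
```

```text
t: 6.67
ee_pos: [588.7, -160.4, 263.5]
orientation: [0.648, 2.806, 0.871]
ft_force: [0.8, 0.1, -2.4]
width: 19.9
grasp_force: 30.0
lip [ 550.13168803 -239.47208035  165.47857354] [-0.58  0.41  1.69  0.64  1.21 -1.98] [[-0.9   0.36  0.25]
 [ 0.44  0.74  0.51]
 [ 0.    0.57 -0.82]]
```

```bash
python3 - <<'E'
from h import *
p,r=tool()
L=np.array([550,-241,163.])
for k in range(1,9):
    th=.6+.06*k; yaw=-.032*k
    Rg=R.from_rotvec([0,0,yaw])*r*R.from_rotvec([-(th-.6),0,0])
    psi=np.radians(244)+yaw; Lk=np.array([539,-263,160])-25*np.array([np.cos(psi),np.sin(psi),0])
    print(th.__round__(2),end=' ');goal(Lk-Rg.apply([0,-128,31]),Rg)
E
```

```text
0.66 shift [-3.7 -6.1 -3.7] rot [-0.06  -0.019  0.026]
0.72 shift [ -6.7  -8.8 -11.3] rot [-0.12  -0.039  0.051]
0.78 shift [ -9.3 -11.9 -18.7] rot [-0.18  -0.061  0.074]
0.84 shift [-11.4 -15.6 -26. ] rot [-0.24  -0.085  0.096]
0.9 shift [-13.1 -19.7 -33.1] rot [-0.299 -0.11   0.117]
0.96 shift [-14.2 -24.2 -39.9] rot [-0.359 -0.136  0.137]
1.02 shift [-14.8 -29.1 -46.5] rot [-0.418 -0.164  0.155]
1.08 shift [-14.9 -34.3 -52.8] rot [-0.477 -0.193  0.172]
```

```bash
python3 -m inch '[{"xyz":[-4,-5,-4],"rot":[-0.06,-0.019,0.026]},{"xyz":[-7,-9,-11],"rot":[-0.12,-0.039,0.051]},{"xyz":[-9,-12,-19],"rot":[-0.18,-0.061,0.074]},{"xyz":[-11,-16,-26],"rot":[-0.24,-0.085,0.096]},{"xyz":[-13,-20,-33],"rot":[-0.3,-0.11,0.117]},{"xyz":[-14,-24,-40],"rot":[-0.36,-0.136,0.137]},{"xyz":[-15,-29,-47],"rot":[-0.418,-0.164,0.155]},{"xyz":[-15,-34,-53],"rot":[-0.477,-0.193,0.172]},{"xyz":[-15,-34,-53],"rot":[-0.477,-0.193,0.172]},{"xyz":[-15,-34,-53],"rot":[-0.477,-0.193,0.172]},{"xyz":[-15,-34,-53],"rot":[-0.477,-0.193,0.172]},{"xyz":[-15,-34,-53],"rot":[-0.477,-0.193,0.172]}]' 255
python3 - <<'E'
from h import *
p,r=tool()
lip=p+r.apply([0,-128,31]);print('lip',lip,ctrl.get_obs()['qpos'].round(2),r.as_matrix().round(2))
im=ctrl.get_image('wrist'); s=ctrl.get_image('side')
u,v=proj('side',[539,-263,80]).astype(int);print(u,v)
s=s[max(v-90,0):v+90,u-120:u+120]
o=np.hstack([im,cv2.resize(s,(560,420))])[:,:,::-1]
cv2.imwrite('pics/p2.png',cv2.resize(o,(800,300)))
E
```

```text
t: 7.67
ee_pos: [577.3, -219.1, 288.4]
orientation: [0.84, 2.277, 1.361]
ft_force: [-0.1, 0.8, -1.9]
width: 20.2
grasp_force: 30.0
lip [ 555.85628492 -244.43497815  160.99813468] [-0.84  0.49  1.79  1.11  1.35 -2.26] [[-0.76  0.31  0.57]
 [ 0.65  0.36  0.67]
 [-0.    0.88 -0.47]]
337 175
```

View pics/p2.png

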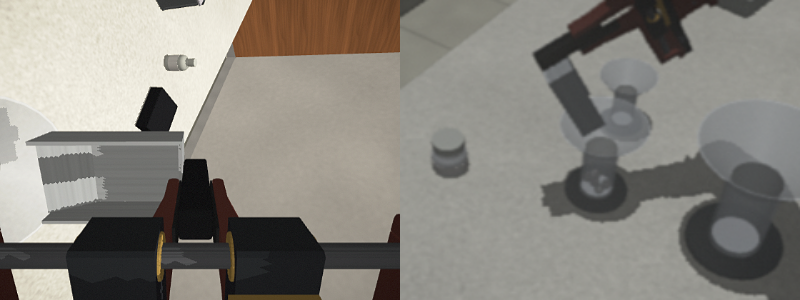

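The pan is empty, and white balls show at the bottom of the middle column's tube at about (597,180) in the composite.

```bash
python3 - <<'E'
from h import *
def down(h): # tool y heading h deg, pointing down
    a=np.radians(h); return R.from_matrix(np.array([[-np.sin(a),np.cos(a),0],[np.cos(a),np.sin(a),0],[0,0,-1]]))
goal([605,-126,250],down(58)); goal([661,17.6,230],down(16))
A=R.from_matrix(down(58).as_matrix()); d=np.array([661,17.6,54.5])-[605,-126,250]
print('then from A',A.inv().apply(d).round(1),(A.inv()*down(16)).as_rotvec().round(3))
E
```

```text
shift [39.5  8.  96.4] rot [ 1.077  0.082 -0.134]
shift [ 90.4  59.2 234. ] rot [ 1.047 -0.313  0.526]
then from A [ 28.6 151.5 195.5] [0.    0.    0.733]
```

```bash
python3 -m inch '[{"xyz":[4,1,9],"rot":[0.11,0.008,-0.013]},{"xyz":[8,2,19],"rot":[0.22,0.016,-0.027]},{"xyz":[12,2,29],"rot":[0.33,0.025,-0.04]},{"xyz":[16,3,39],"rot":[0.44,0.033,-0.054]},{"xyz":[20,4,49],"rot":[0.55,0.041,-0.067]},{"xyz":[24,5,59],"rot":[0.66,0.05,-0.08]},{"xyz":[28,6,69],"rot":[0.77,0.06,-0.094]},{"xyz":[32,7,79],"rot":[0.88,0.068,-0.107]},{"xyz":[36,7,88],"rot":[0.98,0.075,-0.12]},{"xyz":[39,8,96],"rot":[1.077,0.082,-0.134]},{"xyz":[39,8,96],"rot":[1.077,0.082,-0.134]},{"xyz":[39,8,96],"rot":[1.077,0.082,-0.134]}]' 255
python3 -m inch '[{"xyz":[4,20,0],"rot":[0,0,0.1]},{"xyz":[8,40,0],"rot":[0,0,0.2]},{"xyz":[12,65,0],"rot":[0,0,0.3]},{"xyz":[17,90,0],"rot":[0,0,0.42]},{"xyz":[22,115,0],"rot":[0,0,0.54]},{"xyz":[26,140,10],"rot":[0,0,0.66]},{"xyz":[29,151,30],"rot":[0,0,0.733]},{"xyz":[29,151,60],"rot":[0,0,0.733]},{"xyz":[29,151,90],"rot":[0,0,0.733]},{"xyz":[29,151,120],"rot":[0,0,0.733]},{"xyz":[29,151,150],"rot":[0,0,0.733]},{"xyz":[29,151,150],"rot":[0,0,0.733]}]' 255
python3 - <<'E'
from h import *
p,r=tool();print(p,r.as_matrix().round(3));goal([661,17.6,55])
E
```

```text
t: 8.77
ee_pos: [605.5, -124.8, 249.9]
orientation: [-0.863, -3.021, -0.004]
ft_force: [-0.2, 0.6, -1.7]
width: 19.6
grasp_force: 30.0
t: 9.77
ee_pos: [655.9, 14.9, 94.1]
orientation: [-1.89, -2.498, 0.006]
ft_force: [-1.2, 0.3, -2.8]
width: 20.0
grasp_force: 30.0
[655.86266175  14.90953291  94.13176952] [[-0.272  0.962 -0.01 ]
 [ 0.962  0.272  0.002]
 [ 0.005 -0.009 -1.   ]]
shift [ 1.   6.  39.1] rot
```

```bash
python3 -m inch '[{"xyz":[0,0,12],"rot":[0,0,0]},{"xyz":[0,0,24],"rot":[0,0,0]},{"xyz":[0,0,33],"rot":[0,0,0]},{"xyz":[0,0,39],"rot":[0,0,0]},{"xyz":[0,0,42],"rot":[0,0,0]},{"xyz":[0,0,44],"rot":[0,0,0]},{"xyz":[0,0,44],"rot":[0,0,0]},{"xyz":[0,0,44],"rot":[0,0,0]},{"xyz":[0,0,44],"rot":[0,0,0]}]' 255
```

```text
t: 10.52
ee_pos: [660.8, 16.5, 56.5]
orientation: [1.893, 2.507, 0.002]
ft_force: [0.1, -0.2, -2.9]
width: 19.8
grasp_force: 30.0
```

```bash
python3 -m inch '[{"xyz":[0,0,0.5],"rot":[0,0,0]},{"xyz":[0,0,1],"rot":[0,0,0]},{"xyz":[0,0,1.5],"rot":[0,0,0]},{"xyz":[0,0,2],"rot":[0,0,0]},{"xyz":[0,0,2],"rot":[0,0,0]},{"xyz":[0,0,2],"rot":[0,0,0]}]' 255; python3 - <<'E'
from workcell import ctrl
for i in range(1): o=ctrl.get_obs(); print(o['ft_force'],o['moment'],o['ee_pos'])
E
```

```text
t: 11.02
ee_pos: [660.7, 16.4, 54.5]
orientation: [-1.893, -2.507, -0.002]
ft_force: [0.5, 0.1, 4.0]
width: 19.8
grasp_force: 30.0
[0.529819   0.14519515 3.96524033] [-0.12662742  0.56008189 -0.08741246] [660.71326017  16.3777216   54.49189177]
```

```bash
python3 -m inch '[{"xyz":[0,0,0],"rot":[0,0,0]},{"xyz":[0,0,0],"rot":[0,0,0]},{"xyz":[0,0,0],"rot":[0,0,0]},{"xyz":[0,0,0],"rot":[0,0,0]},{"xyz":[0,0,0],"rot":[0,0,0]},{"xyz":[0,0,0],"rot":[0,0,0]}]' 130 && python3 -m inch '[{"xyz":[0,0,-10],"rot":[0,0,0]},{"xyz":[0,0,-30],"rot":[0,0,0]},{"xyz":[0,0,-60],"rot":[0,0,0]},{"xyz":[0,0,-100],"rot":[0,0,0]},{"xyz":[0,0,-140],"rot":[0,0,0]},{"xyz":[0,0,-150],"rot":[0,0,0]},{"xyz":[0,0,-150],"rot":[0,0,0]}]' 130
python3 - <<'E'
from h import *
im=ctrl.get_image('wrist'); s=ctrl.get_image('side')
u,v=proj('side',[539,-263,60]).astype(int)
s=s[v-50:v+55,u-130:u+10]
o=np.hstack([im,cv2.resize(s,(560,420),interpolation=cv2.INTER_CUBIC)])[:,:,::-1]
cv2.imwrite('pics/p3.png',cv2.resize(o,(800,300)))
def down(h):
    a=np.radians(h); return R.from_matrix(np.array([[-np.sin(a),np.cos(a),0],[np.cos(a),np.sin(a),0],[0,0,-1]]))
goal([442.5,265,200],down(9.5))
E
```

```text
t: 11.52
ee_pos: [660.3, 16.3, 53.8]
orientation: [-1.892, -2.507, -0.001]
ft_force: [0.3, 0.2, 0.7]
width: 43.4
grasp_force: 0.0
t: 12.1
ee_pos: [663.0, 16.3, 209.1]
orientation: [1.889, 2.502, 0.009]
ft_force: [0.4, 0.1, -0.4]
width: 42.8
grasp_force: 0.0
shift [ 298.9 -141.1    4.1] rot [ 0.    -0.001  0.112]
```

View pics/p3.png

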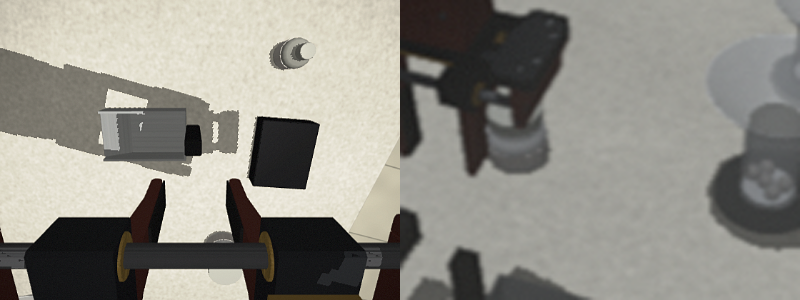

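The scoop stands upright, empty and released, with its post at (193,140) in the composite. The balls lie in the middle column's tube at about (768,185). On to the lid bar.

```bash
python3 -m inch '[{"xyz":[299,-141,4],"rot":[0,0,0.11]},{"xyz":[299,-141,4],"rot":[0,0,0.11]},{"xyz":[299,-141,4],"rot":[0,0,0.11]},{"xyz":[299,-141,4],"rot":[0,0,0.11]},{"xyz":[299,-141,4],"rot":[0,0,0.11]},{"xyz":[299,-141,4],"rot":[0,0,0.11]},{"xyz":[299,-141,4],"rot":[0,0,0.11]},{"xyz":[299,-141,4],"rot":[0,0,0.11]},{"xyz":[299,-141,4],"rot":[0,0,0.11]},{"xyz":[299,-141,4],"rot":[0,0,0.11]},{"xyz":[299,-141,4],"rot":[0,0,0.11]},{"xyz":[299,-141,4],"rot":[0,0,0.11]}]' 130
python3 - <<'E'
from h import *
import json
p,r=tool(); m=ctrl.camera_model('wrist'); im=ctrl.get_image('wrist')
cv2.imwrite('pics/w2.png',im[:,:,::-1]); print(p,r.as_matrix().round(3),ctrl.get_obs()['qpos'].round(2))
json.dump({k:np.array(v).tolist() for k,v in m.items()},open('w2.json','w'))
print(proj(m,[442.5,265,95]),proj(m,[433.4,320,95]),proj(m,[451.5,210,95]))
E
```

```text
t: 13.2
ee_pos: [443.1, 264.2, 199.2]
orientation: [-2.028, -2.398, 0.002]
ft_force: [-0.3, -0.2, 0.4]
width: 43.0
grasp_force: 0.0
[443.13445932 264.172508   199.18555914] [[-0.166  0.986 -0.001]
 [ 0.986  0.166 -0.   ]
 [ 0.    -0.001 -1.   ]] [0.51 0.3  1.89 0.   0.96 0.35]
[273.5 210.8] [273.7 139.1] [273.2 274.6]
```

View pics/w2.png

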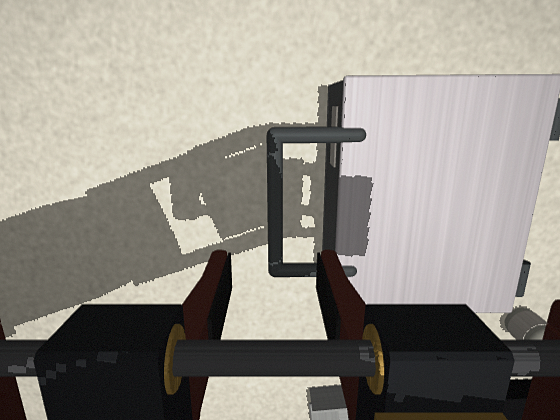

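The bar runs at x≈275 from y≈134 to 270, which matches the predicted (273.5, 139–275). The lid's front edge is at x≈340, clear of the half-open fingers.

```bash
python3 -m inch '[{"xyz":[3,1.5,40],"rot":[0,0,0]},{"xyz":[3,1.5,75],"rot":[0,0,0]},{"xyz":[3,1.5,100],"rot":[0,0,0]},{"xyz":[3,1.5,115],"rot":[0,0,0]},{"xyz":[3,1.5,123],"rot":[0,0,0]},{"xyz":[3,1.5,123],"rot":[0,0,0]},{"xyz":[3,1.5,123],"rot":[0,0,0]}]' 130 && python3 -m inch '[{"xyz":[0,0,0],"rot":[0,0,0]},{"xyz":[0,0,0],"rot":[0,0,0]},{"xyz":[0,0,0],"rot":[0,0,0]},{"xyz":[0,0,0],"rot":[0,0,0]},{"xyz":[0,0,0],"rot":[0,0,0]},{"xyz":[0,0,0],"rot":[0,0,0]},{"xyz":[0,0,0],"rot":[0,0,0]},{"xyz":[0,0,0],"rot":[0,0,0]},{"xyz":[0,0,0],"rot":[0,0,0]}]' 255; python3 - <<'E'
from h import *
# arc table: bar at angle a, radius 202, tool y=box x (+), -z up ; starting bar 5 above hinge
r=np.hypot(202,5);a0=np.arctan2(5,202)
for d in range(5,61,5):
    a=a0+np.radians(d);print(d,'y %.1f z %.1f'%(202-r*np.cos(a),-(r*np.sin(a)-5)))
E
```

```text
t: 13.83
ee_pos: [444.5, 268.0, 77.3]
orientation: [-2.029, -2.398, -0.001]
ft_force: [-0.8, -0.5, -0.2]
width: 42.7
grasp_force: 0.0
t: 14.58
ee_pos: [443.2, 268.4, 77.6]
orientation: [-2.027, -2.399, 0.0]
ft_force: [-3.4, -0.3, 6.0]
width: 11.2
grasp_force: 30.0
5 y 1.2 z -17.6
10 y 3.9 z -35.0
15 y 8.2 z -52.1
20 y 13.9 z -68.8
25 y 21.0 z -84.9
30 y 29.6 z -100.3
35 y 39.4 z -115.0
40 y 50.5 z -128.7
45 y 62.7 z -141.4
50 y 76.0 z -153.0
55 y 90.2 z -163.3
60 y 105.3 z -172.4
```

```bash
python3 -m inch '[{"xyz":[0,0.4,-9],"rot":[0,0,0]},{"xyz":[0,1,-18],"rot":[0,0,0]},{"xyz":[0,2.5,-26],"rot":[0,0,0]},{"xyz":[0,4,-35],"rot":[0,0,0]},{"xyz":[0,6,-44],"rot":[0,0,0]},{"xyz":[0,8,-52],"rot":[0,0,0]},{"xyz":[0,11,-60.5],"rot":[0,0,0]},{"xyz":[0,14,-69],"rot":[0,0,0]},{"xyz":[0,17.5,-77],"rot":[0,0,0]},{"xyz":[0,21,-85],"rot":[0,0,0]},{"xyz":[0,25,-93],"rot":[0,0,0]},{"xyz":[0,29.6,-100.3],"rot":[0,0,0]}]' 255
```

```text
t: 15.58
ee_pos: [470.9, 273.2, 178.3]
orientation: [-2.026, -2.396, 0.004]
ft_force: [-11.2, 3.9, 0.7]
width: 11.2
grasp_force: 30.0
```

```bash
python3 -m inch '[{"xyz":[0,3.5,-7.5],"rot":[0,0,0]},{"xyz":[0,8.5,-14.7],"rot":[0,0,0]},{"xyz":[0,14,-21.7],"rot":[0,0,0]},{"xyz":[0,19.5,-28.4],"rot":[0,0,0]},{"xyz":[0,25.5,-34.9],"rot":[0,0,0]},{"xyz":[0,31.6,-41.1],"rot":[0,0,0]},{"xyz":[0,38.2,-47],"rot":[0,0,0]},{"xyz":[0,45,-52.7],"rot":[0,0,0]},{"xyz":[0,52,-58],"rot":[0,0,0]},{"xyz":[0,59,-63],"rot":[0,0,0]},{"xyz":[0,66.6,-67.7],"rot":[0,0,0]},{"xyz":[0,74.2,-72.1],"rot":[0,0,0]}]' 255; python3 -m inch '[{"xyz":[0,0,0],"rot":[0,0,0]},{"xyz":[0,0,0],"rot":[0,0,0]},{"xyz":[0,0,0],"rot":[0,0,0]},{"xyz":[0,0,0],"rot":[0,0,0]}]' 255
python3 - <<'E'
from h import *
p,r=tool(); print(p,np.degrees(np.arcsin((p[2]+19-90)/202)), 'bar z from tcp')
im=ctrl.get_image('side'); t=ctrl.get_image('top')
o=np.hstack([im[130:420,60:446],t[60:350,20:406]])[:,:,::-1];cv2.imwrite('pics/f.png',o)
E
```

```text
t: 16.58
ee_pos: [545.1, 285.9, 252.9]
orientation: [-2.026, -2.398, -0.0]
ft_force: [-11.2, -1.1, 13.3]
width: 11.2
grasp_force: 30.0
t: 16.92
ee_pos: [545.7, 286.0, 253.0]
orientation: [-2.027, -2.399, -0.003]
ft_force: [-9.9, 0.4, 15.0]
width: 11.0
grasp_force: 30.0
[545.65578352 285.96156228 253.00854193] 64.29410330764483 bar z from tcp
```

View pics/f.png

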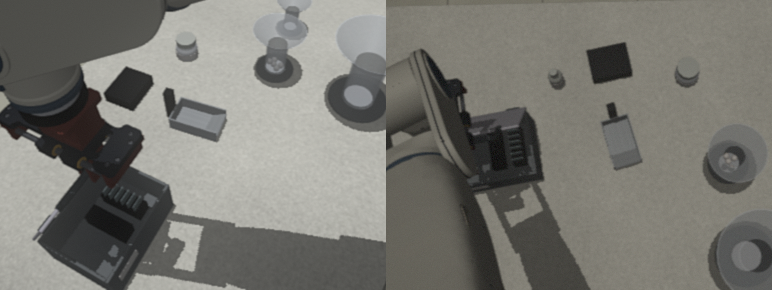

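The final view shows the lid raised in the gripper, the scoop standing empty at (196,118), and the balls clustered in the middle column's tube at (275,63) and (730,160). Nothing else has moved. The bar geometry gives a lid angle of about 60°. I'll relieve the small radial push and hold.

```bash
python3 -m inch '[{"xyz":[0,-0.5,-0.9],"rot":[0,0,0]},{"xyz":[0,-0.5,-0.9],"rot":[0,0,0]},{"xyz":[0,-0.5,-0.9],"rot":[0,0,0]},{"xyz":[0,-0.5,-0.9],"rot":[0,0,0]},{"xyz":[0,-0.5,-0.9],"rot":[0,0,0]},{"xyz":[0,-0.5,-0.9],"rot":[0,0,0]},{"xyz":[0,-0.5,-0.9],"rot":[0,0,0]},{"xyz":[0,-0.5,-0.9],"rot":[0,0,0]}]' 255; python3 - <<'E'
from workcell import ctrl
import numpy as np
print(np.abs(ctrl.get_obs()['qvel']).max()); print(ctrl.close_job())
E
```

```text
t: 17.68
ee_pos: [545.4, 285.9, 252.9]
orientation: [-2.027, -2.399, -0.003]
ft_force: [-6.8, 0.9, 8.6]
width: 11.2
grasp_force: 30.0
0.0009779298463805436
the job is handed in; nothing more can be done
None
```

The job is handed in at 17.7 s: the pan is empty with the balls in the middle-sized column (I saw them clustered there but did not count all five), the scoop stands upright and released near where it started, and the gripper is holding the lid still at about 60°.

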